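Pin the tone bar into its stand with the pivot rod

TASK

Take the steel pivot rod out of its wooden rack and thread it nose first through the tone bar stand: in through the eye of the broad post, through the lug on the tone bar, and out through the narrow post, until the rod's collar sits against the broad post. You will have to let go of the shaft once the nose is well in and take the rod again by its tail behind the collar. Let go at the end and leave everything else on the cart where it is.

Things in the scene. Friction and masses are not known exactly. Their poses are not given: they have to be found in the camera images.
- rod: Plain steel rod, 196 mm long, about 0.18 kg: 12 mm shaft with round nose (nose end at x = 150 mm), collar 22 mm in diameter (x = -6 to 0), then a 12 mm tail (x = -46 to -6). Origin on the axis at the collar's front face; x points to the nose; y and z turn as it rolls. Starts lying level in the rack, axis at z = 42 mm.
- rod_nose (a point): End of the rod's nose, on its axis, 150 mm ahead of the collar's front face; axes as rod.
- rod_tail (a point): Middle of the rod's tail, on its axis, 26 mm behind the collar's front face; axes as rod. The tail is where to hold the rod for the last push.
- rack: Fixed wooden rack, base 210 x 70 x 8 mm, two blocks 44 mm wide, 58 mm high, with 16 mm wide open-topped slots holding the rod along x. One (x = -98 to -58 mm) shrouds the tail, the other (60 to 95 mm) the shaft's front; between them the shaft is free to grasp, best near x = 0 (50 mm ahead of the collar face). Lift the rod straight up. Origin: centre of underside, x to the rod's nose.
- stand: Fixed stand: dark steel base 150 (x) x 120 x 12 mm; across x, 12 mm thick, tops at z = 124 mm: aluminium broad post (64 mm wide, centre x = -55), steel lug (30 wide, x = 0) on a tone bar lying along y, aluminium narrow post (36 wide, x = 55). Each has a 16 mm round through hole at y = 0, z = 100 mm, slightly chamfered. Origin: centre of the underside; +x is the way the rod goes in.
- eye_in (a point): Centre of the broad post's hole on that post's outer face, where the rod enters and its collar finally rests; axes as stand. A rod let go with its nose past the lug (over 67 mm in) stays hanging in the holes, its tail drooping up to about 10 mm.
- eye_out (a point): Centre of the hole in the narrow post, on that post's outer face, where the nose comes out (finally 28 mm beyond it); axes as stand.
- glock_bar: Loose nickel-plated glockenspiel bar, 160 x 30 x 9 mm, lying flat; origin centre of underside. Bystander.
- striking_block: Hardwood striking block, 65 x 65 x 42 mm; origin centre of underside. Bystander.
- violin_mute: Ebony violin mute, black, three prongs, 36 x 37 x 12 mm; origin near the centre of its underside. Bystander.
- tuning_fork: Aluminium tuning fork lying flat, 165 x 30 x 8 mm, prongs to its +x; origin on the underside, about mid-length. Bystander.
- chime_a: Aluminium wind chime tube, 25 mm in diameter, 300 mm long, lying in a low wooden cradle; origin at its centre, its length along y. Bystander.
- chime_b: As chime_a but 250 mm long. Bystander.

How it is judged:
At the end, for the whole second after the job is handed in: The rod lies at rest through all three holes, in line with the stand (within 4 degrees, and within 6 mm of the holes' axis at both ends), its nose at least 22 mm out of the narrow post and its collar's front face within 4 mm of the broad post's outer face (x of rod in the frame of eye_in between -0.004 and 0.003 m and y of rod in the frame of eye_in between -0.006 and 0.006 m and z of rod in the frame of eye_in between -0.006 and 0.006 m and x of rod_nose in the frame of eye_out above 0.022 m and y of rod_nose in the frame of eye_out between -0.006 and 0.006 m and z of rod_nose in the frame of eye_out between -0.006 and 0.006 m and angle between the x axis of rod and the x axis of stand, either way round below 0.07 rad and linear speed of rod below 0.02 m/s); the robot touches nothing.
It fails at once if a bystander (glockenspiel bar, striking block, mute, tuning fork or chime tube) was pushed more than 30 mm from its place (distance of any of glock_bar, striking_block, violin_mute, tuning_fork, chime_a, chime_b from where it was at the start of the episode above 0.03 m).
It also fails if it takes over 67 s, if anything falls off the work surface, if the arm or the gripper's body presses on something with over 40 N, if the wrist force passes 120 N, or if a joint passes its speed limit or range.

ROBOT

A 7-joint arm with a two-finger parallel gripper is mounted at the origin on the work surface. World frame = base frame: x ahead of the robot, y to its left, z up, the work surface at z = 0. Lengths are in m, angles in rad, forces in N, time in s.
With the tool pointing down it reaches from about 0.4 to 0.85 m from the base axis. Payload 10.4 kg.
Tool frame: the origin (TCP) lies at the very end of the fingers, on their centre line; the grasp point (between the pads) lies 19 mm behind it; z points along the fingers, y is the line along which they close (so a half turn about z gives the same grasp; the last joint's range is limited). The gripper opens to 85 mm and grips with 20 to 120 N. Pads are 22 mm wide; open, the fingers measure 114 mm over their backs; the gripper's body (76 mm by 85 mm) begins 54 mm behind the grasp point. The pads swing forward as they close: fully open they stand 13 mm farther back than shut.
Start: joints at [-1.288, 0.332, -0.065, 1.46, 0.022, 1.35, -0.088], TCP at [0.188, 0.596, 0.231] pointing down, gripper open.
Joint ranges: [-2.6, 2.6], [-0.5, 2.12], [-1.47, 1.34], [0.16, 2.42], [-1.27, 4.41], [0.06, 2.06], [-2.6, 2.6]. Speed limits (rad/s): [2.22, 2.22, 2.79, 2.79, 3.14, 3.14, 3.14].

INTERFACE

Orientations are given as a unit quaternion [x, y, z, w].
In Python, from plant import ctrl gives the robot as it stands.
- The arm moves only by the shell command python3 steer.py 'ROWS' [FORCE]. ROWS is rows parted by semicolons, their numbers by spaces, 1 to 20 of them, each of 5 numbers: the opening from 0.0 (shut) to 1.0 (fully open), then dx, dy, dz in m, then a turn about the tool's z in rad; each row shifts and turns the commanded pose from where the row before left it, along the tool's axes as they then stand; what a row does not reach is not made up. A row lasts 1/10 s, in which the tool goes at most 0.05 m and 0.15 rad, less where a joint would pass 70% of its speed; a pose out of reach is approached as far as the arm can. The fingers move at their own pace and stop on an object; FORCE is the grip in N (left out, the last holds). Time passes only in rows, so rows that do not move let the fingers close. It prints the time, the measured TCP pose, the force, the opening and the grip force at its end.
- ctrl.read_state(): the state, without advancing time (a new reading comes with each control period).
- ctrl.camera(name): name is "side" or "top"; returns a dict with "image" (400x640x3 uint8, blue, green, red), "intrinsics" (3x3 intrinsics, pixels), "origin" and "rotation" of the camera in the world. Camera axes: x right, y down, z forward; pixel columns grow to the right and rows downward; lengths in m; the calibration is good to about 2 mm. A picture is of the moment at which its call begins. There is no depth.
- ctrl.hand_in(): hands the job in; it is judged then, once.
The state is a dict: "t": time; "joint_positions": joint angles; "joint_velocities": joint speeds; "tau": joint torques, N m; "eef_pos": TCP position; "eef_rot": TCP orientation; "wrist_force": force on the tool from outside, world axes, zero at the start; "moment": the same for the moment, N m; "opening": opening from 0.0 (shut) to 1.0 (fully open); "grip_force": force on a finger pad.
Only numpy, scipy, OpenCV 4.12 (cv2) and the standard library are available. Lean on these libraries where they do the work, as an engineer would, in place of code of your own. Each camera call takes 0.05 s, during which the arm holds its last target. There are 200 camera calls.

## Working session

There is one attempt and no reset: what is moved stays moved. The work goes in short steps, Python scripts to look and compute and a shell command to move; the robot and the scene stay as the last step left them, time stands still between calls to the robot, and variables do not carry over. Pictures are saved under pics/ and viewed, at most 10 in all, crops included, and the job is handed in when it is done.

```bash
ls; mkdir -p pics
python3 - <<'E'
from plant import ctrl
import cv2,numpy as np
s=ctrl.read_state();print(s['t'],s['eef_pos'],s['eef_rot'],s['opening'])
for n in('side','top'):
    c=ctrl.camera(n);cv2.imwrite(f'pics/{n}0.png',c['image']);print(n,c['intrinsics'],c['origin'],c['rotation'])
E
```

```text
pics
plant.py
steer.py
0.0 [0.18805181 0.59565659 0.23048974] [ 1.52304176e-01  9.88333400e-01 -7.20202776e-04 -9.52370500e-05] 1.0013759328806149
side [[473.86555646   0.         321.38554488]
 [  0.         473.86555646 206.27501483]
 [  0.           0.           1.        ]] [0.37100215 0.94752473 0.65698592] [-0.10670301  0.86746799 -0.48366251  0.04673687]
top [[365.15355669   0.         319.39830238]
 [  0.         365.15355669 202.82030604]
 [  0.           0.           1.        ]] [0.46285688 0.01860411 0.99182956] [ 0.71188523 -0.69856872  0.05521625 -0.04660825]
```

View pics/side0.png

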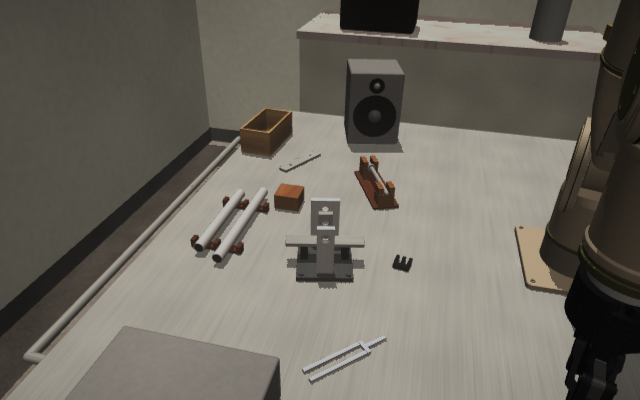

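View pics/top0.png

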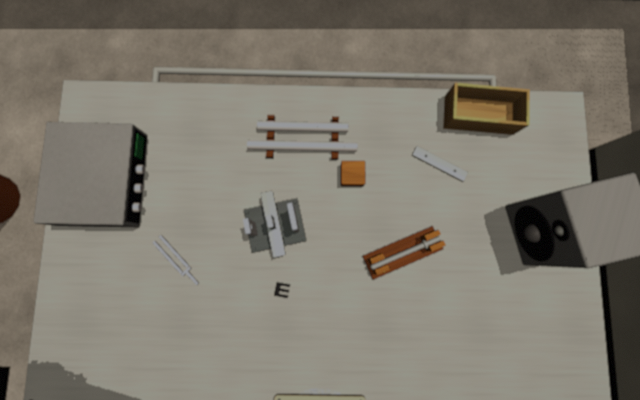

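The side view shows the stand at about (325,240), its narrow post nearest the camera, and the rack at about (377,185). In the top view the stand is at (274,225) and the rack at (403,252). The collar is near (427,245), so the nose points left, toward the stand. I'll enlarge both.

Run:
```python
import cv2
def crop(f,o,x,y,w,h,k):
    im=cv2.imread(f)[y:y+h,x:x+w];im=cv2.resize(im,None,fx=k,fy=k,interpolation=cv2.INTER_CUBIC)
    for i in range(0,w,10): cv2.line(im,(i*k,0),(i*k,6 if (x+i)%50 else 16),(0,0,255),1); (x+i)%50==0 and cv2.putText(im,str(x+i),(i*k+2,26),0,.4,(0,0,255))
    for i in range(0,h,10): cv2.line(im,(0,i*k),(6 if (y+i)%50 else 16,i*k),(0,0,255),1); (y+i)%50==0 and cv2.putText(im,str(y+i),(18,i*k+4),0,.4,(0,0,255))
    cv2.imwrite(o,im)
crop('pics/top0.png','pics/topc.png',240,180,100,90,6)
crop('pics/top0.png','pics/toprack.png',350,210,110,80,7)
crop('pics/side0.png','pics/sidec.png',280,140,140,145,4)
```

```text
(no output)
```

View pics/topc.png

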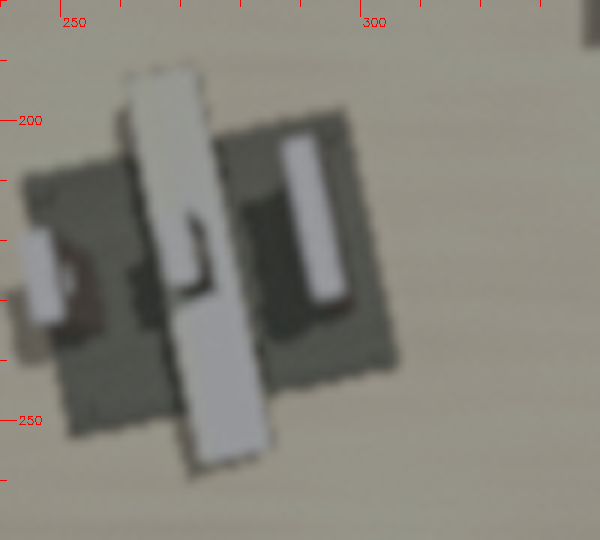

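View pics/toprack.png

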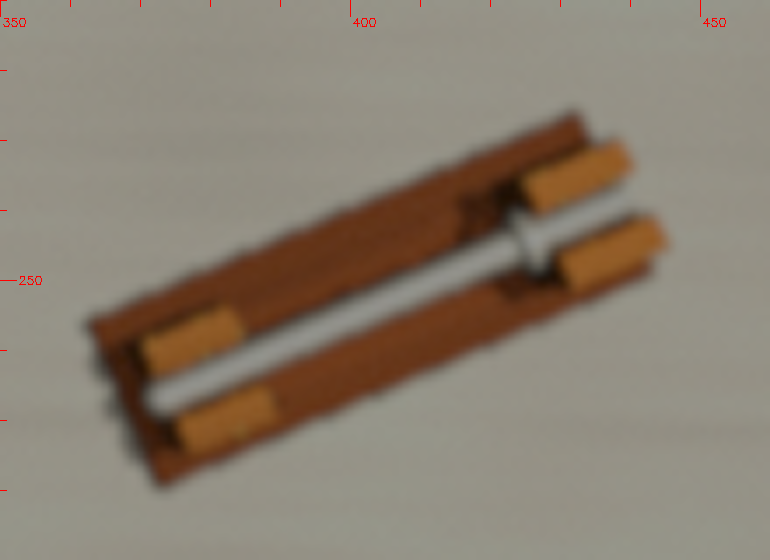

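View pics/sidec.png

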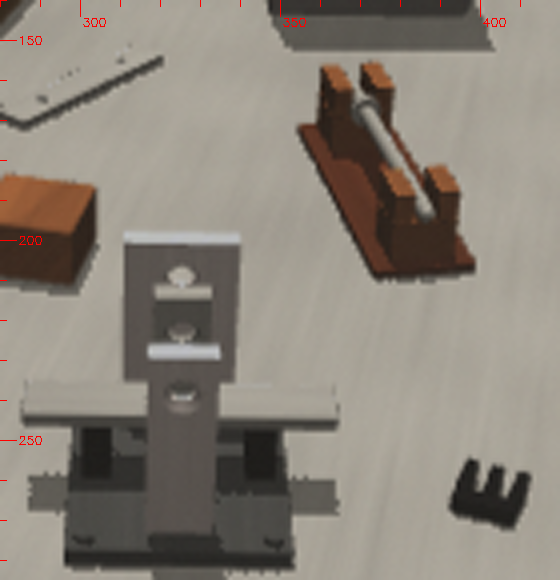

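The crops show the stand base corners, post tops and holes clearly, for example the narrow post hole at side pixel (325.6,239). They also show the rack's blocks and the collar at top pixel (426,244). I'll fit both poses with the known sizes, leaving z free as the height check.

```bash
cat > geo.py <<'E'
import numpy as np
from scipy.optimize import least_squares
from scipy.spatial.transform import Rotation as R
S=473.86555646,321.38554488,206.27501483;T=365.15355669,319.39830238,202.82030604
CAM={'s':(S,[0.37100215,0.94752473,0.65698592],[-0.10670301,0.86746799,-0.48366251,0.04673687]),
 't':(T,[0.46285688,0.01860411,0.99182956],[0.71188523,-0.69856872,0.05521625,-0.04660825])}
def proj(c,P):
    (f,u,v),o,q=CAM[c];p=R.from_quat(q).inv().apply(np.atleast_2d(P)-o)
    return np.c_[u+f*p[:,0]/p[:,2],v+f*p[:,1]/p[:,2]]
def px(pts,k,x0,y0): return (np.array(pts,float)+.5)/k-.5+[x0,y0]
def world(m,M): return np.c_[R.from_euler('z',m[3]).apply(np.array(M)*1e-3)]+m[:3]
def fit(obs,g,fixz=False):
    def res(m):
        m=np.r_[m[:2],0,m[3]] if fixz else m
        return np.concatenate([(proj(c,world(m,M))-p).ravel() for c,p,M in obs])
    r=least_squares(res,g,loss='soft_l1');return r.x,[np.abs(r.fun).mean().round(2),np.abs(r.fun).max().round(2)]
E
cat > fit0.py <<'E'
from geo import *
def split(rows,k,x0,y0,c):
    a=np.array(rows,float);return (c,px(a[:,:2],k,x0,y0),a[:,2:])
st=split([(22,180,75,-60,12),(343,108,-75,-60,12),(400,365,-75,60,12),(70,435,75,60,12),
(313,133,-61,-32,124),(347,295,-61,32,124),(282,140,-49,-32,124),(316,303,-49,32,124),
(50,228,49,-18,124),(66,322,49,18,124),(20,232,61,-18,124),(36,326,61,18,124)],6,240,180,'t')
ss=split([(124,243,-49,-32,124),(241,243,-49,32,124),(124,233,-61,-32,124),(240,233,-61,32,124),
(148,358,61,-18,124),(220,358,61,18,124),(149,346,49,-18,124),(220,346,49,18,124),
(65,566,75,-60,0),(293,568,75,60,0),(65,552,75,-60,12),(293,550,75,60,12),(183,398,61,0,100),(181,276,-49,0,100),
(155,298,6,-15,124),(212,298,6,15,124),(155,287,-6,-15,124),(212,287,-6,15,124)],4,280,140,'s')
rt=split([(88,325,105,-35,8),(578,112,-105,-35,8),(162,487,105,35,8),(655,268,-105,35,8),
(138,345,95,-22,58),(150,377,95,-8,58),(243,335,60,-8,58),(232,303,60,-22,58),
(175,425,95,8,58),(186,455,95,22,58),(277,412,60,22,58),(265,385,60,8,58),
(522,183,-58,-22,58),(540,213,-58,-8,58),(632,168,-98,-8,58),(620,138,-98,-22,58),
(557,258,-58,8,58),(572,292,-58,22,58),(668,243,-98,22,58),(655,213,-98,8,58)],7,350,210,'t')
rs=split([(377,279,105,-35,0),(474,271,105,35,0),(377,272,105,-35,8),(474,263,105,35,8),(300,125,-105,-35,8),
(388,196,95,-22,58),(431,193,95,8,58),(459,190,95,22,58),(379,168,60,-22,58),(453,166,60,22,58),
(326,92,-58,-22,58),(350,90,-58,-8,58),(369,91,-58,8,58),(394,89,-58,22,58),(320,68,-98,-22,58),(383,63,-98,22,58)],4,280,140,'s')
if __name__=='__main__':
    np.set_printoptions(precision=4,suppress=True)
    for n,t,s,g in(('stand',st,ss,[.42,.13,0,1.7]),('rack',rt,rs,[.35,-.17,0,1.8])):
        for l,o,z in(('both',[t,s],0),('top',[t],0),('top z0',[t],1),('side',[s],0),('side z0',[s],1)): print(n,l,*fit(o,g,z))
    m,_=fit([rt,rs],[.35,-.17,0,1.8])
    # rod axis triangulated: collar seen in both views
    ct=px([[532,240]],7,350,210)[0];cs=px([[365,108]],4,280,140)[0]
    print('collar',least_squares(lambda p:np.r_[(proj('t',p)[0]-ct),(proj('s',p)[0]-cs)],[.4,-.2,.04]).x,'model',world(m,[[-53,0,42]]))
E
python3 fit0.py
```

```text
stand both [ 0.544   0.1278 -0.0031  1.8078] [np.float64(0.25), np.float64(1.23)]
stand top [ 0.5438  0.1279 -0.0042  1.8059] [np.float64(0.31), np.float64(0.72)]
stand top z0 [ 0.5434  0.1274 -0.1096  1.8061] [np.float64(0.33), np.float64(0.75)]
stand side [ 0.5443  0.1272 -0.0035  1.8099] [np.float64(0.21), np.float64(1.23)]
stand side z0 [0.5433 0.1321 0.     1.8099] [np.float64(0.26), np.float64(1.1)]
rack both [ 0.4774 -0.218  -0.0041  1.9866] [np.float64(0.53), np.float64(2.31)]
rack top [ 0.4769 -0.2182 -0.0049  1.988 ] [np.float64(0.41), np.float64(1.02)]
rack top z0 [ 0.4769 -0.217  -0.1137  1.9882] [np.float64(0.42), np.float64(1.0)]
rack side [ 0.48   -0.2363 -0.0141  1.9909] [np.float64(0.59), np.float64(2.61)]
rack side z0 [ 0.4778 -0.2107  0.0018  1.9847] [np.float64(0.7), np.float64(2.44)]
collar [ 0.499  -0.2701  0.0393] model [[ 0.4988 -0.2665  0.0379]]
```
Very consistent. Stand (0.5437,0.1275), yaw 1.807; rack (0.477,-0.217) yaw 1.987. z about -3mm → residual calibration. Estimate z0: 0 likely truth (work surface at 0). Fine.

The two views agree. The stand is at (0.544,0.1275) with yaw 1.807, and the rack at (0.477,-0.2175) with yaw 1.987. Heights come out within 4 mm of the work surface, and the collar triangulates to z≈39 mm against 42 given. Next I move to above the grasp.

Create to.py:
```python
import sys,numpy as np
from plant import ctrl
from scipy.spatial.transform import Rotation as R
def show(P,yaw):
    s=ctrl.read_state();r=R.from_quat(s['eef_rot']);X=r.as_matrix()[:,0];psi=np.arctan2(X[1],X[0])
    turn=(psi-yaw+np.pi/2)%np.pi-np.pi/2
    print('t',s['t'],'pos',s['eef_pos'].round(4),'F',s['wrist_force'].round(1),'open',round(s['opening'],3),'d_tool',r.inv().apply(np.array(P)-s['eef_pos']).round(4),'turn',round(turn,3),'tilt',r.as_matrix()[:2,2].round(4))
if __name__=='__main__':
    a=list(map(float,sys.argv[1:]));show(a[:3],a[3])
```

```bash
python3 to.py .45 .25 .231 1.987; python3 to.py .477 -.2175 .15 1.987
```

```text
t 0.1 pos [0.1881 0.5957 0.2306] F [-0.   0.2  0.4] open 1.003 d_tool [-3.539e-01 -2.508e-01 -1.000e-04] turn 0.849 tilt [-0.0003 -0.0012]
t 0.1 pos [0.1881 0.5957 0.2306] F [-0.   0.2  0.4] open 1.003 d_tool [-0.5203 -0.6884  0.0815] turn 0.849 tilt [-0.0003 -0.0012]
```

```bash
python3 steer.py '1 -.036 -.025 0 0;1 -.036 -.025 0 0;1 -.036 -.025 0 0;1 -.036 -.025 0 0;1 -.036 -.025 0 0;1 -.036 -.025 0 0;1 -.036 -.025 0 0;1 -.036 -.025 0 0;1 -.036 -.025 0 0;1 -.03 -.025 0 0;1 0 0 0 .15;1 0 0 0 .15;1 0 0 0 .15;1 0 0 0 .15;1 0 0 0 .15;1 0 0 0 .099;1 0 0 0 0' 80; python3 to.py .477 -.2175 .12 1.987
```

```text
t: 1.8
eef_pos: [0.4502, 0.251, 0.231]
eef_rot: [0.546, 0.838, -0.0, -0.0]
wrist_force: [-0.1, 0.4, -0.6]
opening: 0.999
grip_force: 0.0
t 1.8 pos [0.4502 0.251  0.231 ] F [-0.1  0.4 -0.6] open 0.999 d_tool [-0.4396 -0.1642  0.1111] turn -0.002 tilt [-0.0005 -0.0003]
```

```bash
python3 steer.py '1 -.04 -.015 0 0;1 -.04 -.015 0 0;1 -.04 -.015 0 0;1 -.04 -.015 0 0;1 -.04 -.015 0 0;1 -.04 -.015 0 0;1 -.04 -.015 0 0;1 -.04 -.015 0 0;1 -.04 -.015 0 0;1 -.04 -.015 .02 0;1 -.04 -.014 .03 0;1 0 0 .03 0;1 0 0 .03 0;1 0 0 0 0;1 0 0 0 0'; python3 to.py .477 -.2175 .023 1.987
python3 - <<'E'
from plant import ctrl
import cv2,numpy as np
a=ctrl.camera('top')['image'][200:290,340:460];b=ctrl.camera('side')['image'][90:220,310:430]
a=cv2.resize(a,(600,450),interpolation=2)[:,60:];b=cv2.resize(b,(480,520),interpolation=2)[:450]
cv2.imwrite('pics/g1.png',cv2.resize(np.hstack([a,b]),(800,353)))
E
```

```text
t: 3.3
eef_pos: [0.4781, -0.2161, 0.1229]
eef_rot: [0.545, 0.838, -0.0, -0.0]
wrist_force: [-0.1, -0.5, 0.5]
opening: 1.0
grip_force: 0.0
t 3.3 pos [ 0.4781 -0.2161  0.1229] F [-0.1 -0.5  0.5] open 1.0 d_tool [-0.0008 -0.0014  0.0999] turn 0.002 tilt [-0.0008 -0.0001]
```

View pics/g1.png

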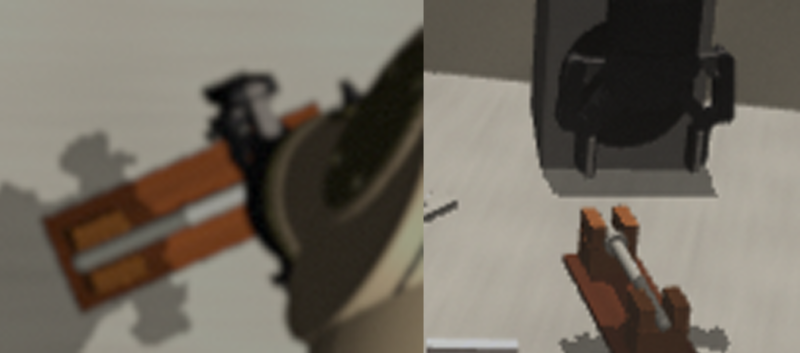

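The open fingers straddle the rod between the blocks, with finger tips at about (588,170) and (697,170) and the rod between them. I'll descend and grip.

```bash
python3 steer.py '1 0 -.001 .03 0;1 0 0 .03 0;1 0 0 .03 0;1 0 0 .01 0;1 0 0 0 0;.5 0 0 0 0;.2 0 0 0 0;0 0 0 0 0;0 0 0 0 0;0 0 0 0 0;0 0 0 0 0;0 0 0 0 0;0 0 0 0 0' 80; python3 to.py .477 -.2175 .023 1.987
```

```text
t: 4.7
eef_pos: [0.4775, -0.2165, 0.0229]
eef_rot: [0.546, 0.838, 0.0, 0.0]
wrist_force: [-0.6, 2.2, 7.1]
opening: 0.113
grip_force: 78.0
t 4.7 pos [ 0.4775 -0.2165  0.0229] F [-0.6  2.2  7.1] open 0.113 d_tool [-0.0007 -0.0009 -0.0001] turn -0.0 tilt [0.0005 0.0003]
```

Gripped: opening 0.113 at 78 N, with low wrist force. I lift straight up, then move to 25 mm before the eye, still above it.

```bash
python3 steer.py '0 0 0 -.01 0;0 0 0 -.02 0;0 0 0 -.03 0;0 0 0 -.04 0;0 0 0 -.03 0;0 0 0 0 .09;0 0 0 0 .09;0 0 0 0 0'; python3 to.py .5869 -.0504 .081 1.807
```

```text
t: 5.5
eef_pos: [0.477, -0.2165, 0.1529]
eef_rot: [0.62, 0.785, 0.0, 0.0]
wrist_force: [0.1, -0.2, -1.9]
opening: 0.11
grip_force: 78.1
t 5.5 pos [ 0.477  -0.2165  0.1529] F [ 0.1 -0.2 -1.9] open 0.11 d_tool [0.1361 0.1454 0.0719] turn -0.002 tilt [0.0003 0.0002]
```

```bash
python3 steer.py '0 .02 .025 0 0;0 .025 .03 0 0;0 .03 .03 0 0;0 .03 .03 0 0;0 .021 .02 0 0;0 .01 .01 0 0;0 0 0 .02 0;0 0 0 .03 0;0 0 0 .022 -.002;0 0 0 0 0;0 0 0 0 0'; python3 to.py .5869 -.0504 .081 1.807
python3 - <<'E'
from plant import ctrl
import cv2,numpy as np
cv2.imwrite('pics/top2.png',ctrl.camera('top')['image']);cv2.imwrite('pics/side2.png',ctrl.camera('side')['image'])
def crop(f,x,y,w,h,k):
    im=cv2.imread(f)[y:y+h,x:x+w];im=cv2.resize(im,None,fx=k,fy=k,interpolation=cv2.INTER_CUBIC)
    for i in range(0,w,5): cv2.line(im,(i*k,0),(i*k,6 if (x+i)%10 else 14),(0,0,255),1); (x+i)%20==0 and cv2.putText(im,str(x+i),(i*k+2,26),0,.4,(0,0,255))
    for i in range(0,h,5): cv2.line(im,(0,i*k),(6 if (y+i)%10 else 14,i*k),(0,0,255),1); (y+i)%20==0 and cv2.putText(im,str(y+i),(18,i*k+4),0,.4,(0,0,255))
    return im
a=crop('pics/top2.png',240,180,100,70,8);b=crop('pics/side2.png',290,175,100,70,8)
cv2.imwrite('pics/p2.png',np.vstack([a[:290],b[:310]]));cv2.imwrite('pics/a.png',a);cv2.imwrite('pics/b.png',b)
E
```

```text
t: 6.6
eef_pos: [0.5862, -0.0513, 0.0809]
eef_rot: [0.618, 0.786, -0.0, -0.0]
wrist_force: [-0.1, 0.3, -2.1]
opening: 0.11
grip_force: 78.2
t 6.6 pos [ 0.5862 -0.0513  0.0809] F [-0.1  0.3 -2.1] open 0.11 d_tool [ 0.0007  0.0009 -0.0001] turn 0.002 tilt [-0.0004 -0.0005]
```

View pics/a.png

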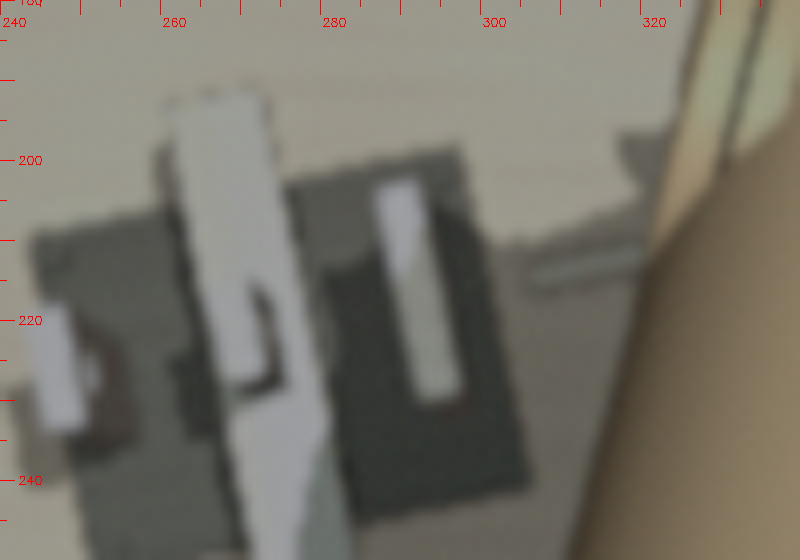

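View pics/b.png

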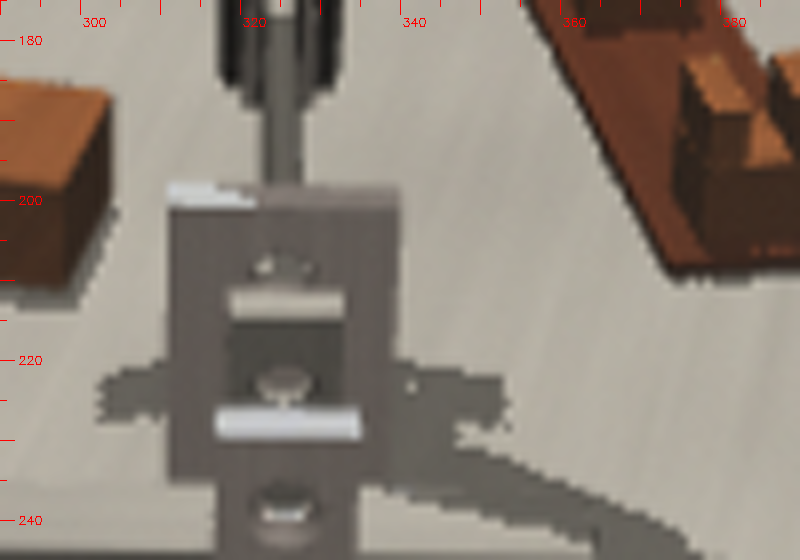

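The top crop shows the nose at about pixel (306,214.5), with the rod parallel to the stand axis. In the side crop the rod centre is at column 325.3 and the holes at about 325.3. I'll check the lateral and height offsets against the fitted stand numerically.

Run:
```python
from geo import *; from fit0 import st,ss
import cv2
np.set_printoptions(precision=2,suppress=True)
T=cv2.imread('pics/top2.png',0).astype(float);Sd=cv2.imread('pics/side2.png',0).astype(float)
for n,o in(('t',[st]),('s',[ss])):
    m,_=fit(o,[.54,.13,0,1.8]); mb,_=fit([st,ss],[.54,.13,0,1.8])
    print(n,'axis pts x=-86,-100,-115:',*proj(n,world(m,[[-86,0,100],[-100,0,100],[-115,0,100]])),'both',*proj(n,world(mb,[[-86,0,100],[-100,0,100],[-115,0,100]])))
    print('1mm y,z shift:',proj(n,world(m,[[-100,1,100]]))-proj(n,world(m,[[-100,0,100]])),proj(n,world(m,[[-100,0,101]]))-proj(n,world(m,[[-100,0,100]])))
print('top cols');[print(c,T[206:222,c].astype(int)) for c in(308,311,314,317)]
print('side rows');[print(r,Sd[r,318:334].astype(int)) for r in(188,191,194,196)]
print('nose row', T[210:219,300:312].astype(int))
print('wide side holes');[print(r,Sd[r,316:336].astype(int)) for r in(205,208,210,222,224,226,236,238,240)]
```

```text
t axis pts x=-86,-100,-115: [304.84 214.24] [310.39 213.04] [316.32 211.75] both [304.86 214.04] [310.41 212.82] [316.35 211.52]
1mm y,z shift: [[0.09 0.39]] [[-0.   -0.05]]
s axis pts x=-86,-100,-115: [324.63 201.19] [324.55 198.04] [324.47 194.74] both [324.77 201.18] [324.71 198.03] [324.64 194.73]
1mm y,z shift: [[0.43 0.01]] [[ 0.01 -0.37]]
top cols
308 [151 151 141 121 100  86  86  96 100  92  84  89  97  99  99  98]
311 [150 142 121 101  91  86  93 101  95  88  91  96  98  99  99  99]
314 [129 111  99  94  86  90  99  98  89  86  92  97  99  99  99 100]
317 [110  99  95  87  86  96 100  93  85  90  96  98  98  96  95  92]
side rows
188 [176 171 129 107  85  78  91  96  88  78 118 154 174 173 174 172]
191 [173 173 173 170 130  79  92  96  91 107 172 172 172 173 174 172]
194 [172 172 172 166 130  77  90  96  92 109 171 173 172 171 170 170]
196 [173 171 170 167 130  76  91  96  89  94 173 173 172 171 171 170]
nose row [[ 83 109 123 120 111 112 115 108 100  96  94  91]
 [ 75  94 103 102  98  97  95  90  86  88  87  86]
 [ 70  91  97  96  94  91  87  87  86  90  92  93]
 [ 68  87  
[... 352 characters left out ...]
 89 92 93 91 90 91 90 92]
208 [ 91  90  91  88  88  87 143 160 101  99  98  99 111  81  92  91  90  92
  90  92]
210 [ 91  90  96  99 100 102 108 119 120 119 114 108  90  92  97  94  95  91
  89  92]
222 [90 88 80 73 72 67 93 96 91 91 91 95 99 59 70 71 78 89 90 91]
224 [ 90  88  80  72  74  73  87 141 141 156 139 139  73  67  69  72  77  90
  90  90]
226 [ 99 162 176 175 177 179 181 180 181 181 181 178 159 156 153 153 154 160
 153  91]
236 [164  91  91  91  91  85  78  70  74  73  73  72  75  83  92  90  89  89
 102 172]
238 [160  91  92  91  91  77  95 123 103 103 103 116 116  74  82  86  89  92
 120 174]
240 [160  90  90  92  92  97 101 113 120 123 121 111  98  92  90  91  89  92
 119 174]
```

The rod is about 0.5 mm to the stand's +y side, and both views agree. I correct by 0.6 mm and feed the nose in while watching the force.

```bash
python3 steer.py '0 .008 .0006 0 .002;0 .008 0 0 0;0 .008 0 0 0;0 .006 0 0 0;0 .005 0 0 0;0 .005 0 0 0;0 0 0 0 0'; python3 to.py .5583 .0682 .081 1.807
```

```text
t: 7.4
eef_pos: [0.5775, -0.0104, 0.0803]
eef_rot: [0.619, 0.786, 0.0, -0.0]
wrist_force: [-0.5, 0.2, -2.1]
opening: 0.112
grip_force: 78.2
t 7.4 pos [ 0.5775 -0.0104  0.0803] F [-0.5  0.2 -2.1] open 0.112 d_tool [ 0.0809 -0.0002 -0.0006] turn 0.001 tilt [-0.0001  0.0004]
```

The nose is 16 mm in with no contact force. I continue toward the lug.

```bash
python3 steer.py '0 .008 0 -.0004 0;0 .008 0 0 0;0 .008 0 0 0;0 .006 0 0 0;0 .005 0 0 0;0 .005 0 0 0;0 .005 0 0 0;0 0 0 0 0'; python3 to.py .5583 .0682 .081 1.807
```

```text
t: 8.2
eef_pos: [0.567, 0.0333, 0.0808]
eef_rot: [0.619, 0.786, 0.0, -0.0]
wrist_force: [-0.3, -0.2, -1.6]
opening: 0.113
grip_force: 78.2
t 8.2 pos [0.567  0.0333 0.0808] F [-0.3 -0.2 -1.6] open 0.113 d_tool [ 0.036  -0.0002 -0.0002] turn 0.001 tilt [-0.0001  0.0004]
```

The nose is inside the lug with no side force. I go 18 mm further to about 79 mm in, then release and rise.

```bash
python3 steer.py '0 .006 0 0 0;0 .006 0 0 0;0 .006 0 0 0;0 0 0 0 0;.1 0 0 0 0;.2 0 0 0 0;.4 0 0 0 0;1 0 0 0 0;1 0 0 0 0;1 0 0 0 0;1 0 0 0 0'; python3 to.py .5583 .0682 .081 1.807
```

```text
t: 9.3
eef_pos: [0.5629, 0.0499, 0.0808]
eef_rot: [0.619, 0.785, 0.0, -0.0]
wrist_force: [0.1, -0.3, -0.3]
opening: 0.999
grip_force: 0.0
t 9.3 pos [0.5629 0.0499 0.0808] F [ 0.1 -0.3 -0.3] open 0.999 d_tool [ 0.0189 -0.0002 -0.0002] turn -0.0 tilt [0.0001 0.0001]
```

```bash
python3 steer.py '1 0 0 -.03 0;1 0 0 -.04 0;1 0 0 -.03 0;1 -.04 0 -.02 0;1 -.039 0 0 0;1 0 0 0 0'; python3 to.py .5583 .0682 .081 1.807
python3 - <<'E'
from plant import ctrl
import cv2,numpy as np
def crop(f,x,y,w,h,k):
    im=cv2.imread(f)[y:y+h,x:x+w];im=cv2.resize(im,None,fx=k,fy=k,interpolation=cv2.INTER_CUBIC)
    for i in range(0,w,5): cv2.line(im,(i*k,0),(i*k,6 if (x+i)%10 else 14),(0,0,255),1); (x+i)%20==0 and cv2.putText(im,str(x+i),(i*k+2,26),0,.4,(0,0,255))
    for i in range(0,h,5): cv2.line(im,(0,i*k),(6 if (y+i)%10 else 14,i*k),(0,0,255),1); (y+i)%20==0 and cv2.putText(im,str(y+i),(18,i*k+4),0,.4,(0,0,255))
    return im
cv2.imwrite('pics/top3.png',ctrl.camera('top')['image']);cv2.imwrite('pics/side3.png',ctrl.camera('side')['image'])
cv2.imwrite('pics/p3.png',np.hstack([crop('pics/side3.png',295,140,60,100,6)[:420],crop('pics/top3.png',280,185,70,70,6)]))
E
```

```text
t: 9.9
eef_pos: [0.5819, -0.0334, 0.202]
eef_rot: [0.622, 0.783, -0.0, 0.002]
wrist_force: [1.0, 0.2, -0.4]
opening: 0.999
grip_force: 0.0
t 9.9 pos [ 0.5819 -0.0334  0.202 ] F [ 1.   0.2 -0.4] open 0.999 d_tool [ 0.1046 -0.0002  0.1207] turn -0.008 tilt [ 0.0024 -0.0022]
```

View pics/p3.png

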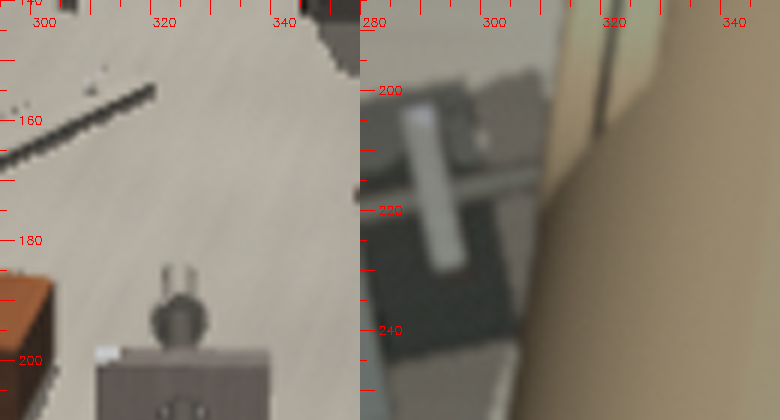

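The rod hangs in the holes. In the side crop its collar is at about (324.6,193) and its tail end at about row 184. I compare that with the droop geometry.

```bash
python3 - <<'E'
from geo import *; from fit0 import st,ss
np.set_printoptions(precision=2,suppress=True)
m,_=fit([ss],[.54,.13,0,1.8])
for d in(68,71,74):
    x=-61-d;print(d,proj('s',world(m,[[x,0,98-.06*d],[x-46,0,98-.06*(d+46)+6]])))
import cv2;S=cv2.imread('pics/side3.png',0)
print(S[180:200,325],S[182:198,321:331][[0,2,3,4,5,6]],S[192:194,316:334])
mb=[.5437,.1275,0,1.807];print(world(np.array(mb),[[-61-71-26,0,92]]))
E
python3 to.py .5806 -.0260 .073 1.807
```

```text
68 [[324.34 193.95]
 [324.15 183.28]]
71 [[324.32 193.38]
 [324.13 182.75]]
74 [[324.3  192.8 ]
 [324.11 182.22]]
[172 171 172 170 164 164 163 163 151  91  78  79  92  93  93  93  93  98
 117 122] [[174 174 173 171 172 173 171 170 171 171]
 [170 144 147 169 164 151 164 171 171 171]
 [168 113 148 169 164 136 139 169 170 172]
 [166 116 147 168 163 138 142 170 171 171]
 [167 129 146 168 163 139 143 170 173 172]
 [168 130 145 155 151 133 144 171 172 171]] [[171 174 171 165 110  75  73  78  92  92  80  73  81 129 171 170 171 169]
 [172 174 172 164  96  75  68  80  92  93  83  69  81 126 171 171 169 170]]
[[ 0.58 -0.03  0.09]]
t 10.0 pos [ 0.5813 -0.028   0.2008] F [-0.4  1.7 -0.2] open 1.002 d_tool [ 0.0021 -0.0002  0.1278] turn -0.002 tilt [-0.  0.]
```

That matches: the collar is about 71 mm out and the tail axis sits at about z = 92 mm. I lower onto the tail and grip softly at 30 N, so the rod can still pivot level.

```bash
python3 steer.py '1 .002 0 .03 0;1 0 0 .03 0;1 0 0 .03 0;1 0 0 .028 0;1 0 0 .01 0;1 0 0 0 0;.4 0 0 0 0;.2 0 0 0 0;0 0 0 0 0;0 0 0 0 0;0 0 0 0 0;0 0 0 0 0' 30; python3 to.py .5807 -.0261 .081 1.807
```

```text
t: 11.2
eef_pos: [0.5811, -0.0249, 0.073]
eef_rot: [0.619, 0.785, 0.0, 0.0]
wrist_force: [0.5, -0.0, 1.1]
opening: 0.128
grip_force: 29.2
t 11.2 pos [ 0.5811 -0.0249  0.073 ] F [ 0.5 -0.   1.1] open 0.128 d_tool [-0.001  -0.0006 -0.008 ] turn -0.0 tilt [0.0004 0.0002]
```

```bash
python3 steer.py '0 0 0 -.003 0;0 0 0 -.003 0;0 0 0 -.002 0;0 0 0 0 0;0 .005 0 0 0;0 .005 0 0 0;0 .005 0 0 0;0 0 0 0 0'; python3 to.py .5807 -.0261 .081 1.807
```

```text
t: 12.0
eef_pos: [0.5772, -0.009, 0.0806]
eef_rot: [0.618, 0.786, 0.0, -0.0]
wrist_force: [-0.3, 0.4, -3.4]
opening: 0.129
grip_force: 29.2
t 12.0 pos [ 0.5772 -0.009   0.0806] F [-0.3  0.4 -3.4] open 0.129 d_tool [-0.0175 -0.0006 -0.0004] turn 0.001 tilt [-0.0004  0.0007]
```

The force is small. The narrow post comes at about 15 mm further on, so I feed in smaller steps.

```bash
python3 steer.py '0 .005 0 0 0;0 .005 0 0 0;0 .003 0 0 0;0 .003 0 0 0;0 .003 0 0 0;0 0 0 0 0'; python3 to.py .5807 -.0261 .081 1.807;  python3 steer.py '0 .003 0 0 0;0 .003 0 0 0;0 0 0 0 0'; python3 to.py .5807 -.0261 .081 1.807
```

```text
t: 12.6
eef_pos: [0.5729, 0.0087, 0.0808]
eef_rot: [0.619, 0.786, 0.0, -0.0]
wrist_force: [0.7, 0.3, -3.0]
opening: 0.125
grip_force: 29.2
t 12.6 pos [0.5729 0.0087 0.0808] F [ 0.7  0.3 -3. ] open 0.125 d_tool [-0.0356 -0.0005 -0.0002] turn 0.0 tilt [-0.      0.0003]
t: 12.9
eef_pos: [0.5715, 0.0145, 0.0808]
eef_rot: [0.619, 0.786, 0.0, -0.0]
wrist_force: [-0.6, 0.2, -1.9]
opening: 0.13
grip_force: 29.2
t 12.9 pos [0.5715 0.0145 0.0808] F [-0.6  0.2 -1.9] open 0.13 d_tool [-0.0416 -0.0005 -0.0002] turn 0.0 tilt [-0.0001  0.0004]
```

No resistance, and by reckoning the nose is already in the narrow post. I carry on toward the collar stop.

```bash
python3 steer.py '0 .005 0 0 0;0 .005 0 0 0;0 .005 0 0 0;0 .004 0 0 0;0 .003 0 0 0;0 0 0 0 0'; python3 to.py .5807 -.0261 .081 1.807;  python3 steer.py '0 .003 0 0 0;0 0 0 0 0'; python3 to.py .5807 -.0261 .081 1.807; python3 steer.py '0 .002 0 0 0;0 0 0 0 0'; python3 to.py .5807 -.0261 .081 1.807
```

```text
t: 13.5
eef_pos: [0.5663, 0.036, 0.0808]
eef_rot: [0.619, 0.786, 0.0, -0.0]
wrist_force: [-0.7, -0.5, -3.2]
opening: 0.124
grip_force: 29.2
t 13.5 pos [0.5663 0.036  0.0808] F [-0.7 -0.5 -3.2] open 0.124 d_tool [-0.0637 -0.0006 -0.0003] turn 0.001 tilt [-0.0001  0.0004]
t: 13.7
eef_pos: [0.5656, 0.0385, 0.0808]
eef_rot: [0.619, 0.785, 0.0, -0.0]
wrist_force: [-0.4, 1.0, -2.4]
opening: 0.129
grip_force: 29.2
t 13.7 pos [0.5656 0.0385 0.0808] F [-0.4  1.  -2.4] open 0.129 d_tool [-0.0664 -0.0005 -0.0002] turn -0.0 tilt [-0.      0.0003]
t: 13.9
eef_pos: [0.5652, 0.0404, 0.0808]
eef_rot: [0.619, 0.785, 0.0, -0.0]
wrist_force: [-0.6, 0.2, -2.6]
opening: 0.125
grip_force: 29.2
t 13.9 pos [0.5652 0.0404 0.0808] F [-0.6  0.2 -2.6] open 0.125 d_tool [-0.0683 -0.0005 -0.0002] turn -0.0 tilt [-0.      0.0002]
```

```bash
for i in 1; do python3 steer.py '0 .002 0 0 0;0 0 0 0 0' | sed -n '2p;4p'; python3 steer.py '0 .002 0 0 0;0 0 0 0 0'| sed -n '2p;4p'; python3 steer.py '0 .001 0 0 0;0 0 0 0 0'| sed -n '2p;4p'; done
```

```text
eef_pos: [0.5647, 0.0424, 0.0808]
wrist_force: [1.1, 0.6, -2.1]
eef_pos: [0.5644, 0.0434, 0.0809]
wrist_force: [0.7, -3.3, -2.4]
eef_pos: [0.5644, 0.0435, 0.0809]
wrist_force: [1.4, -5.9, -3.3]
```

Contact: Fy rises as the TCP stops at (0.5644,0.0435), which is within 1 mm of where the collar should seat. I press slightly, release, retreat upward, and look.

```bash
python3 steer.py '0 .001 0 0 0;0 0 0 0 0;.1 0 0 0 0;.2 0 0 0 0;.4 0 0 0 0;1 0 0 0 0;1 0 0 0 0;1 0 0 0 0;1 0 0 -.02 0;1 0 0 -.04 0;1 0 0 -.04 0;1 -.04 0 -.03 0;1 -.04 0 0 0;1 -.04 0 0 0;1 -.04 0 0 0;1 -.04 0 0 0;1 0 0 0 0;1 0 0 0 0'
python3 - <<'E'
from plant import ctrl
import cv2,numpy as np
def crop(im,x,y,w,h,k):
    im=cv2.resize(im[y:y+h,x:x+w],None,fx=k,fy=k,interpolation=cv2.INTER_CUBIC)
    for i in range(0,w,10): cv2.line(im,(i*k,0),(i*k,8),(0,0,255),1); (x+i)%20==0 and cv2.putText(im,str(x+i),(i*k+2,20),0,.4,(0,0,255))
    for i in range(0,h,10): cv2.line(im,(0,i*k),(8,i*k),(0,0,255),1); (y+i)%20==0 and cv2.putText(im,str(y+i),(10,i*k+4),0,.4,(0,0,255))
    return im
t=ctrl.camera('top')['image'];s=ctrl.camera('side')['image']
cv2.imwrite('pics/top4.png',t);cv2.imwrite('pics/side4.png',s)
cv2.imwrite('pics/p4.png',np.hstack([crop(t,232,190,88,80,5),crop(s,295,180,60,80,5)]))
E
```

```text
t: 16.3
eef_pos: [0.6104, -0.1496, 0.2105]
eef_rot: [0.62, 0.785, -0.0, -0.0]
wrist_force: [-0.0, 0.6, 0.4]
opening: 0.994
grip_force: 0.0
```

View pics/p4.png

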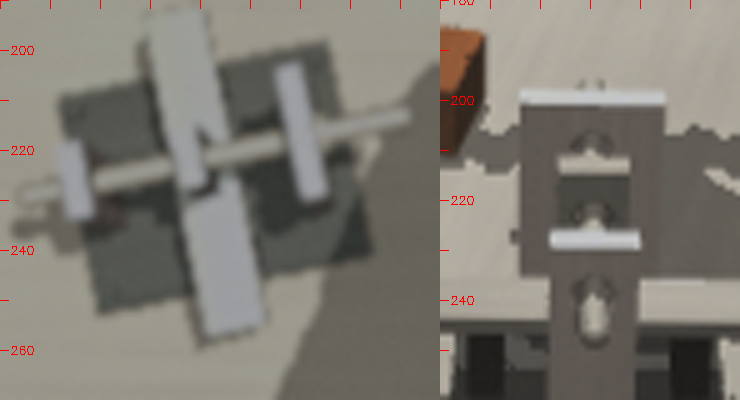

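The rod runs through all three posts. In the top view the tail end is at about (313.6,212.6), and the nose, near (235.7,228.8), is out beyond the narrow post. I compare with the seated prediction.

Run:
```python
from geo import *; from fit0 import st,ss
import cv2
np.set_printoptions(precision=2,suppress=True)
m,_=fit([st],[.54,.13,0,1.8])
for d in(0,4): print(d,'nose,collar front,tail end',*proj('t',world(m,[[89-d,0,99],[-61-d,0,99],[-107-d,0,99]])))
T=cv2.imread('pics/top4.png',0)
print(T[211:215,308:320]);print(T[226:233,230:242])
```

```text
0 nose,collar front,tail end [234.95 229.5 ] [294.94 216.45] [313.16 212.48]
4 nose,collar front,tail end [236.56 229.15] [296.53 216.1 ] [314.74 212.14]
[[136 135 131 129 125 116 102  98  98  98  98  98]
 [136 140 143 144 142 129 109  98  98  98  97  98]
 [147 148 149 150 146 131 110  97  97  97  98  98]
 [146 143 139 136 129 119 104  98  97  98  98  97]]
[[148 149 148 149 148 146 141 137 136 137 135 131]
 [149 148 149 148 145 139 135 135 138 139 142 143]
 [150 150 150 150 144 135 137 144 147 147 149 149]
 [151 151 151 151 143 135 138 146 146 144 141 137]
 [152 152 151 151 146 134 133 134 132 130 126 116]
 [151 152 152 152 149 141 133 128 126 129 127 109]
 [151 152 152 152 149 143 137 132 131 136 131 112]]
```

The tail edge is at column 313.3, against 313.16 if seated, and the nose edge is at about 234.6 against 234.95. The collar is seated to within 1 mm.

```bash
python3 -c "
from plant import ctrl
print(ctrl.hand_in())"
```

```text
the job is handed in; nothing more can be done
None
```

The rod is threaded through all three holes with its collar seated against the broad post to within about 1 mm by the top camera; the gripper let go and moved clear, and the job was handed in at about 16.4 s (no verdict was returned).

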